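# Square up the bedside book pile in its corner rest

## Robot

A 7-joint arm with a two-finger parallel gripper is mounted at the origin on the work surface. World frame = base frame: x ahead of the robot, y to its left, z up, the work surface at z = 0. Lengths are in m, angles in rad, forces in N, time in s.
With the tool pointing down it reaches from about 0.425 to 0.925 m from the base axis. Payload 6.8 kg.
Tool frame: the origin (TCP) lies on the front face of the gripper's body, between the roots of the fingers; the fingertips stand 73 mm ahead of it and the grasp point (between the pads) lies 54 mm ahead of it (env.nose_length is the distance from the TCP to the fingertips, in m); z points along the fingers, y is the line along which they close (so a half turn about z gives the same grasp; the last joint's range is limited). The gripper opens to 85 mm and grips with 20 to 120 N. Pads are 22 mm wide; open, the fingers measure 114 mm over their backs; the gripper's body (76 mm by 85 mm) begins 54 mm behind the grasp point. The pads swing forward as they close: fully open they stand 13 mm farther back than shut.
Start: joints at [1.109, 0.477, 0.022, 1.555, -0.011, 1.109, -0.083], TCP at [0.234, -0.633, 0.304] pointing down, gripper open.
Joint ranges: [-2.96, 2.96], [-0.34, 2.1], [-1.41, 1.46], [0.24, 2.44], [-1.37, 4.51], [0.17, 1.92], [-2.96, 2.96]. Speed limits (rad/s): [2.39, 2.39, 3.14, 3.14, 3.14, 3.14, 3.14].

## Interface

Orientations are given as a unit quaternion [w, x, y, z].
In Python, from cell import env, kin, camera, calibration, job gives the robot as it stands. The module is installed in compiled form; this text tells all that it offers. Calls block until the motion is done:
- env.reach(position, orientation): joint-space move of the TCP to a pose.
- env.movel(position, velocity=0.15, rot=None, stop_force=None): straight line of the TCP; rot=None keeps the orientation; velocity is the mean speed in m/s. With stop_force (N) it stops when the force on the tool has changed by that much, and returns True; else False.
- env.goto_joints(angles): joint-space move.
- env.grip(opening, f_grip=None): finger opening in m; f_grip is the grip in N (None keeps the last); returns when the fingers have stopped.
- env.dwell(seconds).
- kin.inverse_kinematics(position, orientation): joint angles nearest the present ones, or None.
- env.get_state(): the state.
- camera(name): name is "side" or "top" or "wrist"; returns (picture, depth): 400x640x3 uint8, blue, green, red; 400x640 float32, m along the optical axis (not along the pixel's ray), 0 where there is no reading.
- calibration(name): a dict with "fx", "fy", "cx", "cy" (pixels), "rvec" (rotation vector, rad) and "tvec" (3), from world to camera coordinates, as OpenCV has them. Camera axes: x right, y down, z forward; pixel columns grow to the right and rows downward; lengths in m; the calibration is good to about 2 mm. A picture is of the moment at which its call begins: read the wrist's pose just before it. calibration takes no time and is no camera call; for the wrist camera it gives the pose at the moment of the call.
A pose or a line that the arm cannot do raises env.PlanningError and nothing moves.
- job.job_done(): hands the job in; it is judged then, once.
The state is a dict: "time": time; "qpos": joint angles; "joint_velocities": joint speeds; "joint_torque": joint torques, N m; "tcp_pos": TCP position; "orientation": TCP orientation; "force": force on the tool from outside, world axes, zero at the start; "torque": the same for the moment, N m; "opening": finger opening in m; "gripper_force": force on a finger pad.
Only numpy, scipy, OpenCV 4.12 (cv2) and the standard library are available. Lean on these libraries where they do the work, as an engineer would, in place of code of your own. Each camera call takes 0.05 s, during which the arm holds its last target. There are 200 camera calls.

## Task

Pile the two books and the notepad in the open bay of the corner rest, largest at the bottom, then the medium book, the notepad on top, all lying flat face up with their long sides along the long back wall. Square the pile up: each of the three ends flush against both the back wall and the short end wall. Do not shift or knock over the tumbler, jar, trinket box or fan.

Things in the scene. Friction and masses are not known exactly. Their poses are not given: they have to be found in the camera images.
- rest: Fixed plywood corner rest on the table. Origin: inner foot of its corner, z up. Walls 50 high, 10 thick: inner face of the long back wall is the plane x=0 (y from 0 to -390), of the short end wall y=0 (x from 0 to -115). Front (-x) open. Pile bay: bare table, y 0 to -225. Step: flat top 24 high, y -225 to -390, x 0 to -110.
- step (a point): Centre of the step's flat top, 24 above the table, 2 above the top of the large book once that lies in the bay.
- large_book: Large grey hardcover book, rigid, 115 (x) by 170 (y) by 22 thick; too wide to grip, lies on the table in front of the bay. Origin: centre of its underside, z up. About 350 g.
- medium_book: Medium grey hardcover book, rigid, 95 (x) by 140 (y) by 18 thick; too wide to grip, lies on the step of the rest. Origin: centre of its underside, z up. About 200 g.
- notepad: Slim white notepad with a stiff card back, rigid, 62 (x) by 125 (y) by 14 thick; lies on the table beside the work, can be gripped across its 62 mm width. Origin: centre of its underside, z up. About 100 g.
- tumbler: Empty stainless tumbler, 72 across, 110 high, standing loose. Origin: centre of its underside. Leave alone.
- jar: Closed glass jar with wire clamp, 80 across, 110 high, standing loose. Origin: centre of its underside. Leave alone.
- trinket_box: Red ceramic trinket box, 74 by 94, 58 high with its knob, loose. Origin: centre of its underside. Leave alone.
- fan: Teal plastic mini fan, round base 90 across, head 110 across, 173 high, loose. Origin: centre of its underside. Leave alone.
Mind the look-alikes: they are no part of the job. Leave any orange or yellow look-alike of the medium_book alone. What is shaped like the notepad but yellow is not meant.

How it is judged:
By the outcome, as a careful person would: the job done as asked, in the order asked, and still so for the second after the job is handed in, with the robot touching nothing.
It also fails if it takes over 72 s, if anything falls off the work surface, if the arm or the gripper's body presses on something with over 40 N, if the wrist force passes 120 N, or if a joint passes its speed limit or range.

## Working session

There is one attempt and no reset: what is moved stays moved. The work goes in short steps, each a Python script; the robot and the scene stay as the last script left them, time stands still between calls to the robot, and variables do not carry over. Pictures are saved under pics/ and viewed, at most 10 in all, crops included, and the job is handed in when it is done.

```bash
mkdir -p pics
cat > h.py <<'E'
import numpy as np, cv2
from cell import env,kin,camera,calibration,job
def cloud(name):
    c=calibration(name); p,d=camera(name)
    R,_=cv2.Rodrigues(np.array(c["rvec"],float)); t=np.array(c["tvec"],float).ravel()
    v,u=np.mgrid[:400,:640]
    P=np.stack([(u-c["cx"])/c["fx"]*d,(v-c["cy"])/c["fy"]*d,d],-1)
    W=(P-t)@R
    W[d==0]=np.nan
    return p,W
E
python3 - <<'E'
from h import *
for n in("top","side"):
    p,W=cloud(n); cv2.imwrite(f"pics/{n}0.png",p); np.savez(f"{n}0.npz",p=p,W=W)
    c=calibration(n);R,_=cv2.Rodrigues(np.array(c["rvec"],float));print(n,-R.T@np.array(c["tvec"]).ravel(),c["fx"],R[2])
s=env.get_state();print(s["time"],s["tcp_pos"],s["orientation"])
E
```

```text
top [ 0.3837123  -0.07000871  1.60350316] 469.7047754519199 [ 0.07172936  0.01346418 -0.99733325]
side [0.40512011 0.88774926 1.19634713] 478.7722081152033 [ 0.05360271 -0.63486502 -0.77076141]
0.1 [ 0.23370144 -0.63279938  0.30299548] [-8.13007912e-04  9.84395146e-01  1.75970148e-01 -2.07669572e-04]
```

View pics/top0.png

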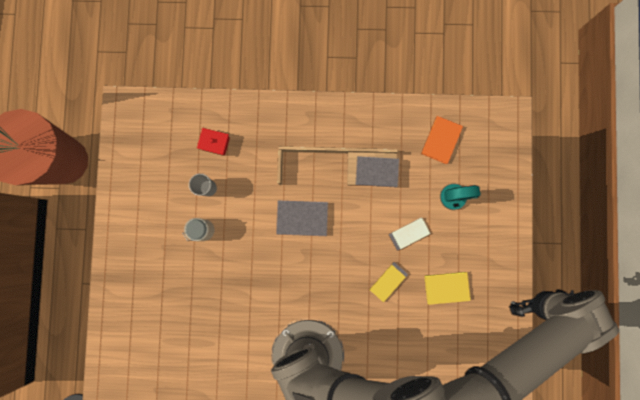

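View pics/side0.png

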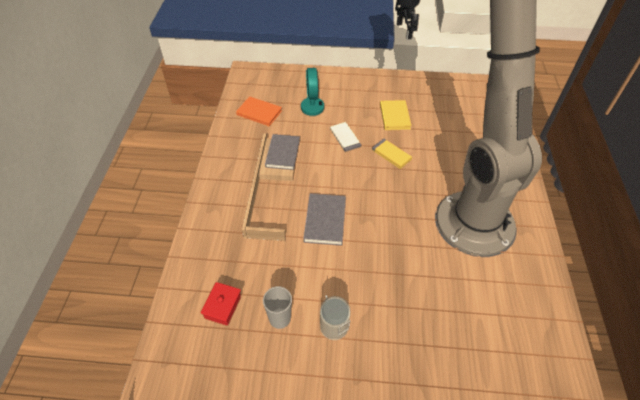

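Top view candidates for each item:
- **Medium book:** grey at (378,171) on the step. Look-alikes are orange (442,139) and yellow (447,288).
- **Large book:** grey at (302,217).
- **Notepad:** white at (410,234). The look-alike is yellow (388,283).

The rest's corner is at about (281,150). I choose the grey and white ones, and next check a crop and measure.

```bash
cat >> h.py <<'E'
def rays(name,px,z):
    c=calibration(name);R,_=cv2.Rodrigues(np.array(c["rvec"],float));t=np.array(c["tvec"],float).ravel()
    px=np.atleast_2d(px).astype(float)
    d=np.c_[(px[:,0]-c["cx"])/c["fx"],(px[:,1]-c["cy"])/c["fy"],np.ones(len(px))]@R
    o=-R.T@t
    return (o+d*((z-o[2])/d[:,2])[:,None])[:,:2]
def rect(P):  # centre, (long,short), yaw of long side relative to +-y axis
    (c,(a,b),th)=cv2.minAreaRect((P*1000).astype(np.float32))
    if a<b: a,b,th=b,a,th+90
    y=(th-90+90)%180-90
    return np.round(np.array(c)/1000,4),round(a),round(b),round(y,2)
E
python3 - <<'E'
from h import *
for n in("top","side"):
    f=np.load(n+"0.npz");p,W=f["p"],f["W"]
    hsv=cv2.cvtColor(p,cv2.COLOR_BGR2HSV).astype(int);H,S,V=hsv[...,0],hsv[...,1],hsv[...,2]
    grey=(S<60)&(V<150)&(V>50); white=(S<50)&(V>170)
    X,Y,Z=W[...,0],W[...,1],W[...,2]
    roi=(X>.35)&(X<.95)&(Y>-.6)&(Y<.2)
    for nm,m,(lo,hi),zt in(("large",grey,(.012,.03),.022),("medium",grey,(.03,.055),.042),("pad",white,(.004,.03),.014)):
        m=(m&roi&(Z>lo)&(Z<hi)).astype(np.uint8)
        m=cv2.morphologyEx(m,cv2.MORPH_OPEN,np.ones((3,3)))
        k,l,s,c=cv2.connectedComponentsWithStats(m)
        for i in range(1,k):
            if s[i,4]<120: continue
            cn=cv2.findContours((l==i).astype(np.uint8),0,2)[0][0][:,0]
            print(n,nm,c[i].round(1),"Zmed",np.nanmedian(Z[l==i]).round(4),*rect(rays(n,cn,zt)))
    m=roi&(Z>.043)&(Z<.06)&(S>60)&(X>.6)&(H<30)
    m=cv2.medianBlur(m.astype(np.uint8),3)>0 if 0 else m
    px=np.argwhere(m)[:,::-1]
    Q=rays(n,px,.05)
    print(n,"wall",len(px),np.nanmin(Q,0),np.nanmax(Q,0))
    np.save(n+"wall.npy",Q)
    # table level check
    print("table Z",np.nanmedian(Z[roi&(abs(Z)<.01)]))
f=np.load("top0.npz")["p"];cv2.imwrite("pics/c1.png",cv2.resize(f[125:315,230:490],None,fx=3,fy=3,interpolation=cv2.INTER_NEAREST))
E
```

```text
top large [301.8 217.7] Zmed 0.0212 [0.4576 0.0323] 165 111 1.59
top medium [377.  171.3] Zmed 0.0415 [ 0.6186 -0.2167] 138 94 -1.47
top pad [410.4 233. ] Zmed 0.014 [ 0.4159 -0.3367] 112 58 28.08
top wall 453 [ 0.60238242 -0.28124978] [0.69406355 0.1175884 ]
table Z -0.0005153312052510949
side large [324.8 217.3] Zmed 0.0187 [0.4563 0.0366] 167 111 -0.34
side medium [282.5 150.1] Zmed 0.038 [ 0.6172 -0.2103] 136 93 -1.66
side pad [344.4 134.6] Zmed 0.0099 [ 0.4159 -0.3291] 112 58 28.97
side wall 381 [ 0.60003532 -0.27031136] [0.69219568 0.12806963]
table Z -0.0036374957892287268
```

View pics/c1.png

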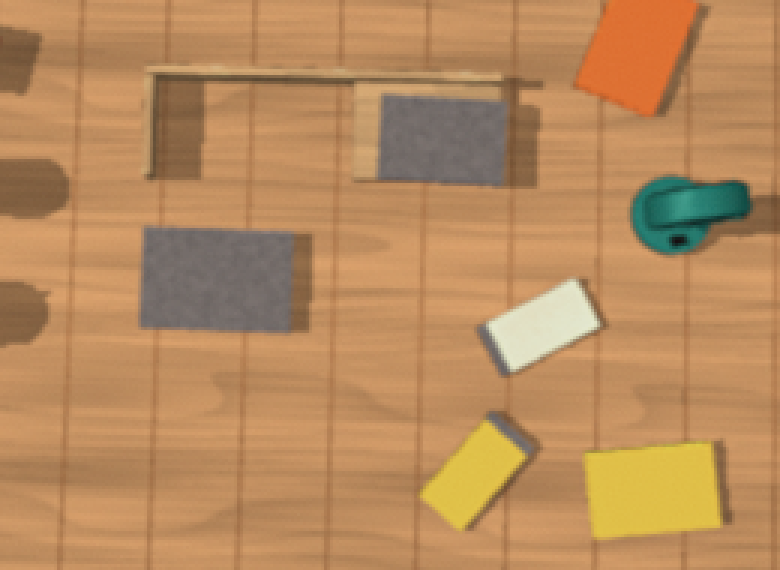

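The crop confirms the choices: the grey medium book sits on the step, the large grey one in front of the bay, and the white pad has a dark binding strip at its left end. Next I fit the rest's walls and check IK.

```bash
cat >> h.py <<'E'
def Q(yaw): # tool down, tool y along world direction yaw(rad) (mod pi)
    a=(yaw+np.pi/2)/2; return np.array([0,np.cos(a),np.sin(a),0])
E
python3 - <<'E'
from h import *
for n in("top","side"):
    W=np.load(n+"wall.npy")
    b=W[(W[:,0]>.665)&(W[:,1]<.09)&(W[:,1]>-.26)]
    e=W[(W[:,0]<.665)&(W[:,1]>.08)]
    for nm,P in(("back",b),("end",e)):
        v=cv2.fitLine(P.astype(np.float32),cv2.DIST_HUBER,0,.01,.01).ravel()
        nrm=np.array([-v[1],v[0]]);r=(P-v[2:])@nrm
        print(n,nm,len(P),v.round(4),"spread",np.percentile(r,[2,98]).round(4),P.min(0).round(3),P.max(0).round(3))
def ik(p,yaw):
    for k in(0,1,-1,2):
        q=kin.inverse_kinematics(np.array(p),Q(yaw+k*np.pi))
        print(p,round(yaw,2),k,None if q is None else np.round(q,2))
ik([.4576,.17,.08],0);ik([.38,.02,.075],np.pi/2);ik([.57,.02,.075],np.pi/2);ik([.63,-.08,.075],0);ik([.62,-.31,.1],0);ik([.416,-.335,.07],np.radians(28))
E
```

```text
top back 322 [ 0.0026 -1.      0.6884 -0.0854] spread [-0.0054  0.0052] [ 0.667 -0.258] [0.694 0.09 ]
top end 62 [0.9992 0.0395 0.6295 0.1114] spread [-0.0035  0.0068] [0.602 0.107] [0.663 0.118]
side back 252 [ 0.0014 -1.      0.6867 -0.0701] spread [-0.0051  0.0051] [ 0.681 -0.256] [0.692 0.088]
side end 67 [ 0.9993 -0.0378  0.631   0.1193] spread [-0.0059  0.0059] [0.6   0.113] [0.664 0.126]
[0.4576, 0.17, 0.08] 0 0 [ 0.05  0.61 -0.66  2.11  0.65  0.62 -1.07]
[0.4576, 0.17, 0.08] 0 1 [ 0.41  0.91 -1.2   2.09  1.08  0.98  1.74]
[0.4576, 0.17, 0.08] 0 -1 [ 0.41  0.91 -1.2   2.09  1.08  0.98  1.74]
[0.4576, 0.17, 0.08] 0 2 [ 0.05  0.61 -0.66  2.11  0.65  0.62 -1.07]
[0.38, 0.02, 0.075] 1.57 0 [ 0.31  0.5  -0.61  2.36  0.68  0.45  0.71]
[0.38, 0.02, 0.075] 1.57 1 [ 0.02  0.44 -0.27  2.37  0.34  0.35 -2.12]
[0.38, 0.02, 0.075] 1.57 -1 [ 0.02  0.44 -0.27  2.37  0.34  0.35 -2.12]
[0.38, 0.02, 0.075] 1.57 2 [ 0.31  0.5  -0.61  2.36  0.68  0.45  0.71]
[0.57, 0.02, 0.075] 1.57 0 [ 0.37  0.73 -0.68  1.92  0.67  0.74  0.86]
[0.57, 0.02, 0.075] 1.57 1 [ 0.01  0.63 -0.2   1.95  0.21  0.59 -1.9 
[... 283 characters left out ...]
[0.63, -0.08, 0.075] 0 -1 [-0.14  0.7   0.23  1.81 -0.25  0.65 -2.91]
[0.63, -0.08, 0.075] 0 2 [ 0.38  0.75 -0.49  1.77  0.49  0.75 -0.37]
[0.62, -0.31, 0.1] 0 0 [ 0.57  0.74 -0.29  1.62  0.27  0.81  0.17]
[0.62, -0.31, 0.1] 0 1 [ 0.16  0.75  0.31  1.66 -0.3   0.78 -2.53]
[0.62, -0.31, 0.1] 0 -1 [ 0.16  0.75  0.31  1.66 -0.3   0.78 -2.53]
[0.62, -0.31, 0.1] 0 2 [ 0.57  0.74 -0.29  1.62  0.27  0.81  0.17]
[0.416, -0.335, 0.07] 0.49 0 [ 0.83  0.61 -0.34  2.03  0.37  0.56  0.72]
[0.416, -0.335, 0.07] 0.49 1 [ 0.41  0.6   0.19  2.06 -0.22  0.51 -1.89]
[0.416, -0.335, 0.07] 0.49 -1 [ 0.41  0.6   0.19  2.06 -0.22  0.51 -1.89]
[0.416, -0.335, 0.07] 0.49 2 [ 0.83  0.61 -0.34  2.03  0.37  0.56  0.72]
```

```bash
cat >> h.py <<'E'
def st(tag=""):
    s=env.get_state();print(tag,"t",round(s["time"],2),"p",np.round(s["tcp_pos"],4),"F",np.round(s["force"],1))
    return s
def ln(p,v=.25,**k):
    r=env.movel(np.array(p,float),velocity=v,**k); st(str(r)); return r
def books(tag):
    p,W=cloud("top");cv2.imwrite(f"pics/{tag}.png",p)
    hsv=cv2.cvtColor(p,cv2.COLOR_BGR2HSV).astype(int);S,V=hsv[...,1],hsv[...,2]
    X,Y,Z=W[...,0],W[...,1],W[...,2]; roi=(X>.35)&(X<.7)&(Y>-.33)&(Y<.2)
    for m,lo,hi,zt in(((S<60)&(V<150)&(V>50),.012,.03,.022),((S<60)&(V<150)&(V>50),.033,.055,.041)):
        m=(m&roi&(Z>lo)&(Z<hi)).astype(np.uint8);m=cv2.morphologyEx(m,cv2.MORPH_OPEN,np.ones((3,3)))
        k,l,s,c=cv2.connectedComponentsWithStats(m)
        for i in range(1,k):
            if s[i,4]<300: continue
            cn=cv2.findContours((l==i).astype(np.uint8),0,2)[0][0][:,0]
            print(tag,c[i].round(1),np.nanmedian(Z[l==i]).round(4),*rect(rays("top",cn,zt)))
E
python3 - <<'E'
from h import *
print(env.nose_length)
env.grip(.05,30)
env.reach(np.array([.4576,.155,.28]),Q(0)); st("over")
print(env.nose_length)
ln([.4576,.155,.12]);ln([.4576,.155,.075],.15)
ln([.4576,.105,.075],.08)
ln([.4576,.125,.075],.2);ln([.4576,.14,.2],.3)
E
```

```text
0.0726
over t 3.42 p [0.4581 0.1542 0.2799] F [-0.4  0.4  0. ]
0.0726
False t 4.22 p [0.4582 0.1555 0.1208] F [ 0.  -0.8 -0.7]
False t 4.67 p [0.4581 0.1553 0.076 ] F [-0.4 -0.6 -0.6]
False t 5.44 p [0.4574 0.1045 0.0749] F [0.  1.  1.2]
False t 5.69 p [0.4574 0.1263 0.075 ] F [ 0.4 -1.  -0.3]
False t 6.26 p [0.4576 0.1391 0.2002] F [-0.1 -0.4 -0.3]
```

Run:
```python
from h import *
env.reach(np.array([.37,.012,.2]),Q(np.pi/2)); st("over")
books("b1")
ln([.37,.012,.075],.2)
ln([.54,.012,.075],.1)
ln([.60,.012,.075],.04,stop_force=14)
ln([.53,.012,.075],.15)
ln([.50,.012,.2],.3)
books("b2")
```

```text
over t 7.88 p [0.37   0.0121 0.1998] F [-0.3 -0.3 -0.7]
b1 [310.8 215.8] 0.0214 [0.4581 0.0054] 166 110 -0.27
b1 [376.9 171.3] 0.0414 [ 0.6186 -0.2169] 137 94 -1.62
False t 8.7 p [0.3703 0.0124 0.0754] F [ 0.2  0.5 -0.2]
False t 10.55 p [0.5401 0.012  0.0752] F [0.1 0.6 0. ]
True t 11.27 p [0.5594 0.0117 0.0742] F [ 0.7 -0.3 -0.9]
False t 11.6 p [0.5303 0.0119 0.0751] F [ 0.2 -0.7 -0.5]
False t 12.18 p [0.5009 0.0117 0.2009] F [-0.2 -0.9 -0.7]
b2 [313.4 165.1] 0.0212 [0.6267 0.0057] 164 116 1.51
b2 [376.7 171.1] 0.0415 [ 0.6185 -0.2168] 137 94 -1.78
```

View pics/b2.png

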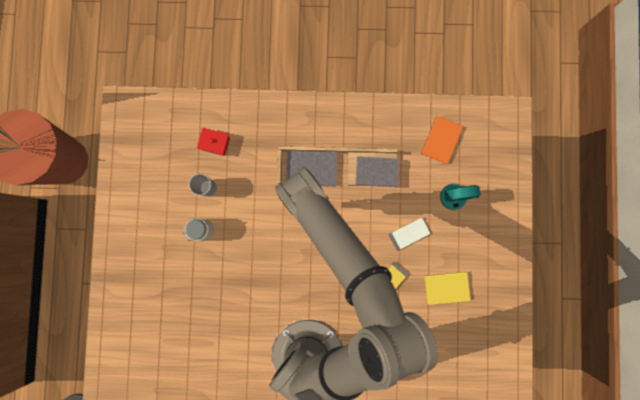

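Large book is in the bay against the back wall at (313,165), with about 15–20 mm left to the end wall; the medium book is untouched. Now push it +y from the gap at about column 343.

Run:
```python
from h import *
ye=rays("top",[[348.3,168]],.024)[0,1]; print("step edge y",ye)
yc=(ye+(.0057-.085))/2; print("finger y",yc)
env.reach(np.array([.625,yc,.2]),Q(0)); st("over")
ln([.625,yc,.11],.25)
if not ln([.625,yc,.075],.08,stop_force=6):
    ln([.625,yc+.06,.075],.04,stop_force=14)
    y=env.get_state()["tcp_pos"][1]
    ln([.625,y-.006,.075],.1)
ln([.625,env.get_state()["tcp_pos"][1],.2],.3)
# re-seat on back wall
env.reach(np.array([.50,.02,.2]),Q(np.pi/2))
ln([.53,.02,.075],.3); ln([.6,.02,.075],.05,stop_force=14); ln([.53,.02,.075],.15); ln([.45,.02,.2],.3)
books("b3")
```

```text
step edge y -0.12106595428262235
finger y -0.10018297714131118
over t 13.29 p [ 0.6244 -0.0993  0.199 ] F [-0.  -0.6  1. ]
False t 13.8 p [ 0.625  -0.0996  0.1103] F [0.7 0.  0.8]
False t 14.38 p [ 0.6249 -0.1001  0.0747] F [-0.  -0.4 -0.1]
True t 15.22 p [ 0.6247 -0.0726  0.0748] F [ 0.6 -0.2 -0.1]
False t 15.47 p [ 0.625  -0.0785  0.0748] F [1.  0.2 0.5]
False t 16.04 p [ 0.6251 -0.0784  0.2009] F [-0.1 -0.2 -0.9]
False t 17.72 p [0.5302 0.0203 0.0744] F [ 0.4 -0.   0.4]
True t 18.47 p [0.5595 0.02   0.0743] F [-0.2 -0.5  0.5]
False t 18.81 p [0.53   0.0198 0.0751] F [0.6 0.1 0.8]
False t 19.45 p [0.4509 0.0195 0.2003] F [ 0.5 -0.  -0.1]
b3 [306.2 167.6] 0.0211 [0.6275 0.022 ] 167 115 0.05
b3 [377.  171.3] 0.0416 [ 0.6186 -0.2169] 137 94 -1.78
```

Run:
```python
from h import *
env.reach(np.array([.53,-.215,.2]),Q(np.pi/2))
ln([.53,-.215,.101],.25); ln([.62,-.215,.101],.05,stop_force=10); ln([.55,-.215,.101],.15); ln([.53,-.215,.2],.3)
books("m1")
env.reach(np.array([.637,-.335,.2]),Q(0)); st()
if not ln([.637,-.335,.101],.25,stop_force=12):
    ln([.637,-.08,.101],.1,stop_force=20)
    ln([.637,0,.101],.04,stop_force=12)
    y=env.get_state()["tcp_pos"][1]
    ln([.637,y-.01,.101],.1); ln([.637,y-.02,.2],.3)
env.reach(np.array([.50,.035,.2]),Q(np.pi/2))
ln([.54,.035,.101],.3); ln([.64,.035,.101],.05,stop_force=12); ln([.55,.035,.101],.15); ln([.42,.0,.2],.3)
books("m2")
```

```text
False t 21.02 p [ 0.5307 -0.2135  0.1018] F [0.6 0.5 1.5]
True t 22.09 p [ 0.5804 -0.215   0.1   ] F [-0.3 -0.6 -0.4]
False t 22.43 p [ 0.55   -0.2153  0.101 ] F [ 0.6  0.6 -0.2]
False t 22.92 p [ 0.5311 -0.2152  0.2013] F [-0.3  0.9  0.3]
m1 [306.1 167.7] 0.0212 [0.6274 0.0219] 167 115 0.09
m1 [372.9 162.1] 0.0415 [ 0.6381 -0.2165] 134 91 1.52
 t 24.09 p [ 0.6366 -0.3342  0.1989] F [ 0.  -0.2  0.7]
False t 24.64 p [ 0.6374 -0.3348  0.1016] F [ 0.9 -0.7  1.5]
False t 27.34 p [ 0.637  -0.0803  0.101 ] F [-1.1 -0.4  0.3]
True t 28.43 p [ 0.6369 -0.0425  0.1007] F [ 0.7 -1.3  0.6]
False t 28.68 p [ 0.6371 -0.0534  0.101 ] F [ 1.   0.2 -0.5]
False t 29.16 p [ 0.6374 -0.0625  0.2013] F [ 0.1 -0.4 -0.9]
False t 30.76 p [0.5399 0.0355 0.101 ] F [-0.3  0.2  0.5]
True t 31.76 p [0.5796 0.0351 0.1   ] F [-0.1  0.3 -0.6]
False t 32.1 p [0.5499 0.0349 0.101 ] F [-0.8 -0.1  0.8]
False t 32.81 p [ 4.215e-01 -2.000e-04  2.003e-01] F [0.2 0.2 0.2]
m2 [315.  174.2] 0.0214 [0.6264 0.0206] 165 113 0.09
m2 [301.8 164. ] 0.0394 [0.6358 0.0361] 137 94 -0.44
```

View pics/m2.png

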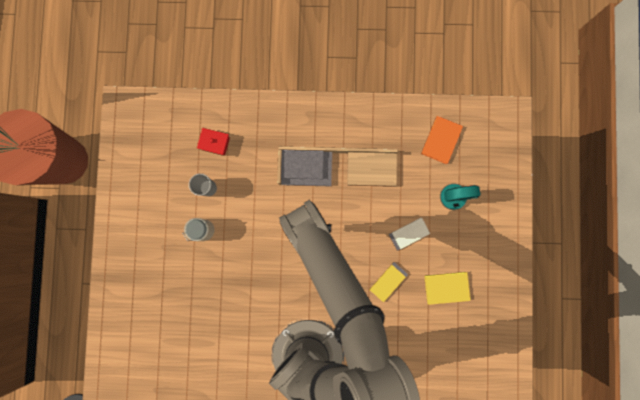

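Medium book is now seated in the corner at (302,164) on top of the large one. Next, the notepad at (410,234).

Run:
```python
from h import *
a=np.radians(28.3); c=[.4138,-.3325]
env.grip(.085,30)
env.reach(np.array([*c,.2]),Q(a)); st("over")
if not ln([*c,.070],.2,stop_force=8):
    env.grip(.03,30); s=st("grip"); print(s["opening"],s["gripper_force"])
    ln([*c,.2],.3); s=env.get_state(); print(s["opening"],s["gripper_force"])
    p,W=cloud("top");cv2.imwrite("pics/n1.png",cv2.resize(p[120:300,240:480],None,fx=3,fy=3))
```

```text
over t 34.56 p [ 0.4147 -0.3304  0.2001] F [0.3 0.9 0.4]
False t 35.36 p [ 0.4148 -0.3322  0.0708] F [ 0.4 -0.   0.4]
grip t 35.7 p [ 0.4146 -0.3329  0.0715] F [-0.5  0.7  4.2]
0.06166885126750582 32.00963079929352
False t 36.28 p [ 0.4135 -0.3328  0.2008] F [ 0.9  1.  -2.7]
0.06094831406390432 33.16854178905487
```

View pics/n1.png

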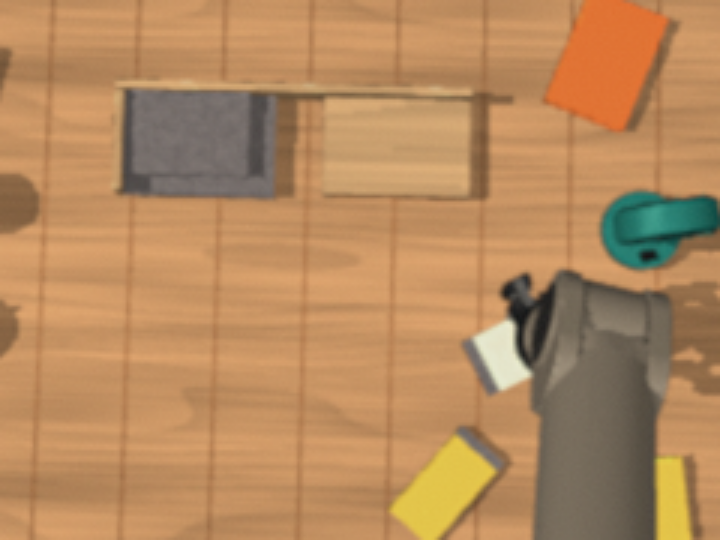

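Run:
```python
from h import *
env.reach(np.array([.627,.028,.2]),Q(0)); st("over")
ln([.627,.028,.135],.2); ln([.627,.028,.109],.05,stop_force=4)
env.grip(.072,30); st("rel")
ln([.627,.028,.2],.25)
env.grip(.05,30)
env.reach(np.array([.50,.03,.2]),Q(np.pi/2))
ln([.555,.03,.117],.3); ln([.65,.03,.117],.05,stop_force=8); ln([.57,.03,.117],.2)
ln([.48,.0,.25],.3)
p,W=cloud("top");cv2.imwrite("pics/n2.png",cv2.resize(p[120:230,240:410],None,fx=4,fy=4))
```

```text
over t 37.88 p [0.6268 0.0262 0.1994] F [ 0.  -0.1 -0.9]
False t 38.36 p [0.627  0.0273 0.1351] F [ 1.1  0.7 -1.1]
True t 38.84 p [0.6271 0.0279 0.1113] F [-0.4 -0.3  4. ]
rel t 39.11 p [0.6263 0.0276 0.1106] F [0.1 0.3 0.4]
False t 39.62 p [0.6272 0.0279 0.2008] F [0.8 0.1 0.1]
False t 41.65 p [0.5546 0.0308 0.117 ] F [ 0.4 -0.   1. ]
True t 42.82 p [0.6128 0.0301 0.1161] F [ 1.  -0.1 -0.4]
False t 43.17 p [0.57   0.0298 0.1171] F [2.1 0.2 0.1]
False t 43.87 p [ 0.4808 -0.0005  0.2498] F [ 0.2 -0.1 -0. ]
```

View pics/n2.png

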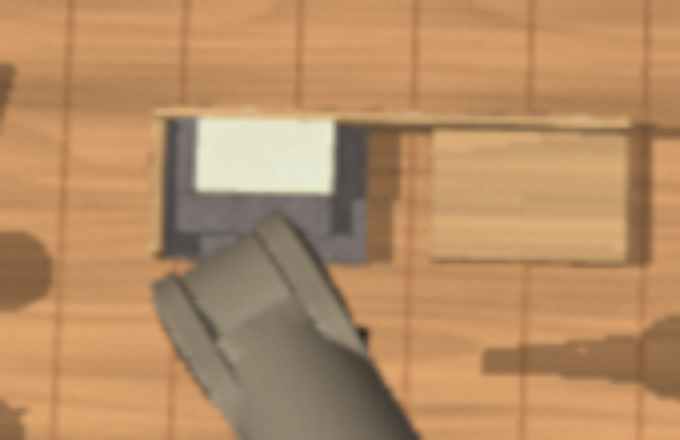

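Pad lies flush on the back wall at about (306,158), with its binding towards the end wall and a small gap left. Push it +y, then re-seat each level.

Run:
```python
from h import *
env.grip(.02,30)
env.reach(np.array([.646,-.075,.2]),Q(0))
ln([.646,-.075,.118],.3); ln([.646,.03,.118],.05,stop_force=8)
y=env.get_state()["tcp_pos"][1]; ln([.646,y-.02,.118],.2)
# medium, y again (lower)
ln([.64,-.075,.118],.3); ln([.64,-.075,.102],.1); ln([.64,-.02,.102],.05,stop_force=10)
y=env.get_state()["tcp_pos"][1]; ln([.64,y-.015,.102],.2); ln([.64,-.08,.2],.3)
env.grip(.05,30)
env.reach(np.array([.50,.035,.2]),Q(np.pi/2))
ln([.56,.04,.117],.3); ln([.65,.04,.117],.06,stop_force=8); ln([.55,.04,.117],.25)
ln([.55,.04,.102],.2); ln([.62,.04,.102],.05,stop_force=10); ln([.54,.04,.102],.25)
ln([.42,-.15,.3],.35)
for n in("top","side"):
    p,W=cloud(n);np.savez(n+"f.npz",p=p,W=W)
t=np.load("topf.npz")["p"][135:200,265:350];s=np.load("sidef.npz")["p"][180:255,230:300]
cv2.imwrite("pics/f1.png",np.hstack([cv2.resize(t,(500,382)),cv2.resize(s,(280,382))]))
```

```text
False t 45.92 p [ 0.6456 -0.0748  0.1181] F [1.3 0.4 0.4]
True t 47.02 p [ 0.6456 -0.0275  0.1176] F [ 0.1 -1.7  1.5]
False t 47.27 p [ 0.6459 -0.0486  0.1177] F [-1.1  0.3 -0.8]
False t 47.52 p [ 0.6395 -0.0764  0.1176] F [-0.5 -0.2 -0.7]
False t 47.83 p [ 0.6393 -0.0737  0.1007] F [1.4 0.4 0.6]
True t 48.53 p [ 0.6398 -0.0424  0.1018] F [ 0.8 -2.3  0.6]
False t 48.78 p [ 0.6399 -0.0582  0.1018] F [-0.3  0.2  0.2]
False t 49.27 p [ 0.6403 -0.0796  0.2013] F [-0.5  0.8 -0.9]
False t 51.23 p [0.5598 0.0403 0.1167] F [-0.6 -0.6  0.3]
True t 52.14 p [0.6127 0.04   0.1161] F [ 0.8  0.5 -0.4]
False t 52.54 p [0.5498 0.0399 0.1171] F [ 1.8 -0.2 -0.2]
False t 52.79 p [0.5504 0.0398 0.1014] F [ 0.2 -0.1  0.6]
True t 53.54 p [0.5798 0.04   0.1013] F [-0.1  0.7 -0.1]
False t 53.85 p [0.5394 0.0399 0.102 ] F [0.3 0.4 0.7]
False t 54.97 p [ 0.4202 -0.1495  0.2998] F [-0.2 -0.   0.1]
```

View pics/f1.png

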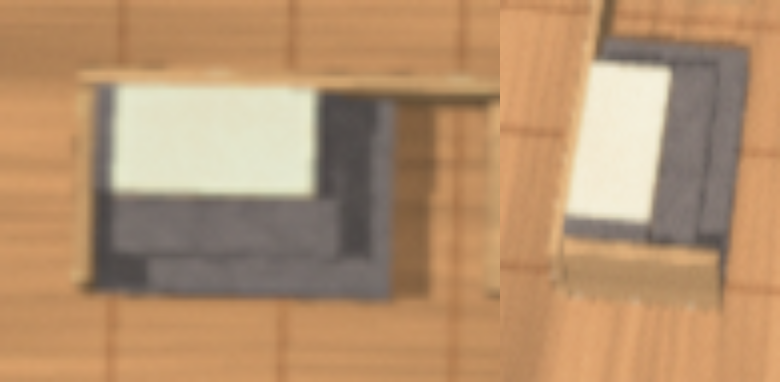

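The pad, medium and large books all stop at the same wall planes (y 0.1085±0.0001, x 0.6857±0.0002). The picture shows all three squared in the corner and nothing else touched.

```bash
python3 -c "
from h import *
print(job.job_done())"
```

```text
the job is handed in; nothing more can be done
None
```

The large book, medium book and notepad are piled in that order, flat and flush against both walls of the rest, with nothing else moved; I handed the job in at about 55 s, and no verdict came back.

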